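# Unlock the tool rack and present a finishing tool over the book

### The job

Take the flat key out of its rest block, push it fully home in the lock of the tool rack, turn it clockwise as far as it goes, and leave the key in the lock. Then draw the shorter of the two finishing tools up out of the rack, leaving the longer one standing, and finish while still holding it in the gripper: raised with its brass head over the small black book lying flat to the left of the key block with nothing on it, about 15 cm above the cover, the tool leaning over at about 45 degrees with the head low. Leave the book and the other things on the bench where they are.

Things in the scene. Friction and masses are not known exactly. Their poses are not given: they have to be found in the camera images.
- rack: Wooden rack, fixed, 74 (x) x 240 (y) x 65 mm high; origin under its centre, z up. Lock in the middle. Two tools stand upright in it at rack x = 0, y = +85 and -85 mm, heads in pockets (floor 10 mm above the bench), handles up through deck openings 44 x 36 mm. Under the deck two steel arms turn with the lock; locked, they lie over the heads and stop the tools from being lifted.
- lock (a joint): Turn of the lock cylinder in the rack, about the vertical, in rad: 0 locked (as it starts), grows clockwise seen from above, stop at 1.5 (both tools are free from 1.15 on). Turns stiffly with about 0.06 N m of friction and stays where it is left.
- lock_mouth (a point): Centre of the key slot's mouth, on top of the brass lock cylinder (50 mm across), 90 mm above the bench. Slot 22 mm long along this frame's y, 10 mm wide along its x, 24 mm deep, edges slightly bevelled; the frame turns with the cylinder (locked: parallel to the rack's).
- key: Flat steel key, 68 mm long, about 90 g. Origin at the centre of the tip (lower end), z up along the key. Shank 18 (x) x 6 (y) mm, from the tip up to 22 mm; above it the flat bow to grip, 32 (x) x 10 (y) mm, from 22 to 68 mm; its shoulder sits on the lock when fully home (tip 22 mm below the mouth). Fits either way round; tip tapered.
- key_bow (a point): Middle of the key's bow, 45 mm above the key's tip, same axes as the key.
- key_rest: Light wooden block 50 x 50 x 30 mm high, fixed to the bench; origin at the centre of its underside. The key stands upright in a slot in it, shoulder on the block's top (z = 30 mm), so the bow reaches from 30 to 76 mm above the bench.
- tool_short: Shorter finishing tool, 128 mm, 0.14 kg: round wooden handle up to 30 mm thick, 81 mm long, brass ferrule, thin shank, brass T-head 16 x 30 x 8 mm (30 along the rack's x). Origin half-way along, off the axis: the axis runs along body y at body x = 0, z = 15 mm. y points from head to butt: up in the rack, butt 138 mm above the bench. In either of the two places.
- short_head (a point): Middle of the end face of the shorter tool's brass head, on its axis, same axes as the tool.
- short_butt (a point): Top end of the shorter tool's wooden handle, on its axis, 128 mm from the head face; the handle reaches from here 81 mm towards the head.
- tool_long: The longer finishing tool, 151 mm, otherwise alike; stands in the other place of the rack, butt about 161 mm above the bench. Stays there.
- long_butt (a point): Top end of the longer tool's handle, on its axis.
- book: Small black book, 210 (x) x 151 (y) x 16 mm, lying flat and loose on the bench by itself; origin at the centre of its underside, z up.
- glass: bystander: tea glass 62 x 86 mm
- glue: bystander: glue stick standing, 26 x 96 mm
- folder: bystander: bone folder lying flat, 26 x 160 x 4 mm
- foil: bystander: roll of foil, 75 x 90 x 48 mm

How it is judged:
On the way, in this order (a step that is already met when the one before it is completed fails the run):
1. the key is fully home in the lock, which is still locked (horizontal distance between key and lock_mouth below 0.006 m and z of key in the frame of lock_mouth below -0.017 m and value of joint lock below 0.5 rad), for 0.1 s.
2. the lock is turned open with the key in it (value of joint lock above 1.15 rad and horizontal distance between key and lock_mouth below 0.006 m and z of key in the frame of lock_mouth below -0.015 m), for 0.1 s.
3. the shorter tool is drawn clear of the rack (height (world z) of short_head above 0.08 m), for 0.1 s.
At the end, for the whole second after the job is handed in: Shorter tool gripped, still: head over the book, 90 to 220 mm above the cover, leaning 31 to 58 degrees, head low. Lock above 1.1 rad, key let go in it (within 6 mm of the middle, 15 mm deep or more). Longer tool within 30 mm of its start and 20 degrees of upright, book within 20 mm (value of joint lock above 1.1 rad and horizontal distance between key and lock_mouth below 0.006 m and z of key in the frame of lock_mouth below -0.015 m and z of short_head in the frame of book between 0.106 and 0.236 m and x of short_head in the frame of book between -0.105 and 0.105 m and y of short_head in the frame of book between -0.0755 and 0.0755 m and angle between tool_short's own y axis and vertical between 0.55 and 1.02 rad and contact force between tool_short and the fingers above 2 N and linear speed of tool_short below 0.03 m/s and contact force between the fingers and key below 0.1 N and distance of tool_long from where it was at the start of the episode below 0.03 m and angle between tool_long's own y axis and vertical below 0.35 rad and distance of book from where it was at the start of the episode below 0.02 m); the arm keeps its last pose, push and grip.
It fails at once if the longer tool is lifted or pulled over (distance of tool_long from where it was at the start of the episode above 0.04 m or angle between tool_long's own y axis and vertical above 0.5 rad).
It fails at once if the book is shoved away (distance of book from where it was at the start of the episode above 0.03 m).
It fails at once if a bystander is shoved away (distance of any of glass, glue, folder, foil from where it was at the start of the episode above 0.04 m).
It also fails if it takes over 58 s, if anything falls off the work surface, if the arm or the gripper's body presses on something with over 40 N, if the wrist force passes 120 N, or if a joint passes its speed limit or range.

### The arm

A 6-joint arm with a two-finger parallel gripper is mounted at the origin on a cart in front of the work surface, level with it; the furniture and walls round the work are solid. World frame = base frame: x ahead of the robot, y to its left, z up, the work surface at z = 0. Lengths are in m, angles in rad, forces in N, time in s.
With the tool pointing down it reaches from about 0.25 to 0.725 m from the base axis. Payload 4 kg.
Tool frame: the origin (TCP) lies midway between the tips of the shut fingers; the grasp point (between the pads) lies grip_point_offset behind it (grip_point_offset is the distance from the TCP to the grasp point, in m); z points along the fingers, y is the line along which they close (so a half turn about z gives the same grasp; the last joint's range is limited). The gripper opens to 85 mm and grips with 20 to 120 N. Pads are 22 mm wide; open, the fingers measure 114 mm over their backs; the gripper's body (76 mm by 85 mm) begins 54 mm behind the grasp point. The pads swing forward as they close: fully open they stand 13 mm farther back than shut.
Start: joints at [-1.266, 0.241, 0.005, 1.335, 0, 1.571], TCP at [0.15, -0.477, 0.231] pointing down, gripper open.
Joint ranges: [-2.72, 2.72], [-1.05, 1.87], [-1.09, 1.28], [-1.99, 2.15], [-1.42, 1.44], [-3.14, 3.14]. Speed limits (rad/s): [2.79, 2.79, 3.14, 3.14, 3.14, 3.14].

### API

Orientations are given as a rotation vector (axis times angle).
In Python, from cell import * gives the robot as it stands.
- The arm moves only by the tool step_arm, never from a script. Its argument "plan" is a list of rows, each a list of 5 numbers: the shift along the tool's x, y, z in units of 30 mm (1.0 is 30 mm), then the turn about the tool's z in units of 5 degrees (1.0 is 5 degrees), then the opening, from 0 (shut) to 1 (fully open). A call has 1 to 12 rows; each row shifts and turns the commanded pose from where the row before left it, along the tool's axes as they then stand; what a row does not reach is not made up. A row lasts 1/12 s, in which the tool goes at most 41.7 mm and 7.16 degrees, less where a joint would pass 70% of its speed; a pose out of reach is approached as far as the arm can. A call with a number of a shift or a turn outside -1 to 1 is refused whole. A call with a gripper value outside its range is refused whole. The fingers move at their own pace and stop on an object; "grip_force" is the grip in N (left out, the last holds). Time passes only in rows, so rows that do not move let the fingers close. It gives the time, the measured TCP pose, the force, the opening and the grip force at its end, in the units of the state.
- state(): the state, without advancing time (a new reading comes with each control period).
- snapshot(name): name is "scene" or "side" or "wrist"; returns a dict with "img" (400x640x3 uint8, red, green, blue), "depth" (400x640 float32, m along the optical axis (not along the pixel's ray), 0 where there is no reading), "camera_matrix" (3x3 intrinsics, pixels), "T" (4x4, takes a point from camera to world coordinates); the wrist camera has in their place "hand_eye" (4x4, takes a point from camera to tool coordinates, whose origin is the TCP and whose axes are the flange's). Camera axes: x right, y down, z forward; pixel columns grow to the right and rows downward; lengths in m; the calibration is good to about 2 mm. The wrist camera is an equidistant fisheye: a pixel r from the principal point sees the ray r / f radians off the axis. A picture is of the moment at which its call begins: read the wrist's pose just before it.
- finish_job(): hands the job in; it is judged then, once.
The state is a dict: "time": time; "qpos": joint angles; "qvel": joint speeds; "effort": joint torques, N m; "position": TCP position; "orientation": TCP orientation; "contact_force": force on the tool from outside, world axes, zero at the start; "wrist_torque": the same for the moment, N m; "finger_gap": opening from 0.0 (shut) to 1.0 (fully open); "grasp_force": force on a finger pad.
Only numpy, scipy, OpenCV 4.12 (cv2) and the standard library are available. Lean on these libraries where they do the work, as an engineer would, in place of code of your own. Each camera call takes 0.05 s, during which the arm holds its last target. There are 200 camera calls.

## Working session

There is one attempt and no reset: what is moved stays moved. The work goes in short steps, Python scripts to look and compute and a tool call to move; the robot and the scene stay as the last step left them, time stands still between calls to the robot, and variables do not carry over. Pictures are saved under pics/ and viewed, at most 10 in all, crops included, and the job is handed in when it is done.

Besides the shell and the picture viewer there is one more tool, called after "Call:" as name(argument=value, ...) on one line, values as JSON. step_arm: Moves the arm, as the interface text tells. Shifts and turns lie within -1 to 1; 1 stands for 30 mm of shift or 5 degrees of turn. Its arguments: {"type":"object","properties":{"plan":{"type":"array"},"grip_force":{"type":"number"}},"required":["plan"]}

```bash
ls; mkdir -p pics; python3 - <<'E'
from cell import *
import cv2,numpy as np
s=state();print(s)
try: print(grip_point_offset)
except Exception as e: print(e)
for n in("scene","side"):
    d=snapshot(n);cv2.imwrite(f"pics/{n}0.png",d["img"][:,:,::-1]);np.savez(f"pics/{n}0.npz",**d);print(n,d["camera_matrix"].tolist(),np.round(d["T"],3).tolist(),(d["depth"]>0).mean())
E
```

```text
pics
{'time': 0.0, 'qpos': array([-1.26601004e+00,  2.41423192e-01,  3.68672320e-03,  1.33522550e+00,
       -3.41505198e-06,  1.57080396e+00]), 'qvel': array([-7.84967914e-04,  2.31852889e-03, -4.64699285e-05,  1.40572619e-04,
       -5.86312044e-04,  9.76105150e-04]), 'effort': array([-8.32490787e-05, -3.72318256e+01,  2.52407312e+01,  1.68873626e-02,
       -1.29039931e-04,  7.22618722e-06]), 'position': array([ 0.14984524, -0.47632511,  0.23039358]), 'orientation': array([-3.10307010e+00, -4.76569525e-01,  5.21364517e-04]), 'contact_force': array([ 0.24763291, -0.13205341,  0.42857688]), 'wrist_torque': array([ 0.05008966,  0.03637146, -0.03199577]), 'grasp_force': 0.0, 'finger_gap': 1.0027448048230385}
0.0187
scene [[386.2232810264208, 0.0, 320.4956073105282], [0.0, 386.2232810264208, 212.70850615277462], [0.0, 0.0, 1.0]] [[-0.699, -0.426, 0.575, 0.045], [-0.715, 0.398, -0.574, 0.475], [0.015, -0.812, -0.583, 0.635], [0.0, 0.0, 0.0, 1.0]] 0.99588671875
side [[377.0360556783299, 0.0, 316.2578148418946], [0.0, 377.0360556783299, 200.05613090738314], [0.0, 0.0, 1.0]] [[-0.988, -0.058, 0.142, 0.423], [-0.153, 0.413, -0.898, 0.837], [-0.007, -0.909, -0.417, 0.531], [0.0, 0.0, 0.0, 1.0]] 0.99595703125
```

View pics/scene0.png

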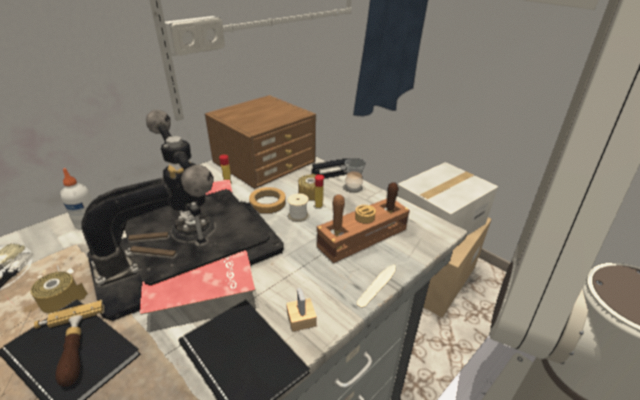

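View pics/side0.png

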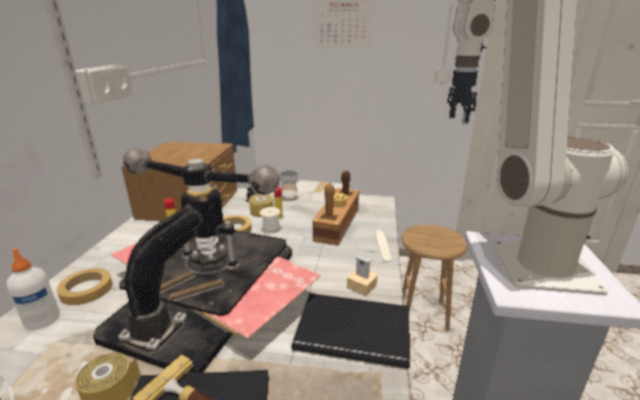

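The scene view shows the key at (299,297) in its block (301,315), the rack around (363,230) with tools at (338,212) and (392,195) and the lock at (365,212), and the book at (243,355). The side view shows the key at (363,266), the rack around (337,215) and the book at (353,328).

```bash
cat > h.py <<'E'
import numpy as np,cv2
def cloud(d):
    K=d["camera_matrix"];h,w=d["depth"].shape
    v,u=np.mgrid[:h,:w];z=d["depth"].astype(float)
    p=np.stack([(u-K[0,2])/K[0,0]*z,(v-K[1,2])/K[1,1]*z,z],-1)
    return p@d["T"][:3,:3].T+d["T"][:3,3]
def rect(P):
    r=cv2.minAreaRect((P[:,:2]*1000).astype(np.float32));return [np.round(x,1) for x in (r[0],r[1],r[2])]
E
python3 - <<'E'
from h import *
px={"scene":dict(key=(299,297),blk=(301,315),lock=(365,212),b1=(338,198),b2=(392,185),book=(243,355),folder=(377,286)),"side":dict(key=(363,266),blk=(362,282),lock=(341,199),b1=(330,187),b2=(346,174),book=(353,328),folder=(383,246))}
C={}
for n in px:
    d=np.load(f"pics/{n}0.npz");P=cloud(d);C[n]=P
    for k,(u,v) in px[n].items(): print(n,k,np.round(np.median(P[v-1:v+2,u-1:u+2].reshape(-1,3),0)*1000))
    def reg(k,R,zl,zh):
        u,v=px[n][k];c=np.median(P[v-1:v+2,u-1:u+2].reshape(-1,3),0)
        m=(np.hypot(P[...,0]-c[0],P[...,1]-c[1])<R)&(P[...,2]>zl)&(P[...,2]<zh)
        return m
    for nm,a in dict(key=("key",.05,.036,.09),blk=("blk",.05,.024,.034),deck=("lock",.16,.058,.07),cyl=("lock",.045,.08,.097),b1=("b1",.03,.1,.17),b2=("b2",.03,.1,.17),book=("book",.16,.01,.022)).items():
        m=reg(*a);Q=P[m]
        if nm=="book": Q=P[m&(d["img"].max(-1)<70)]
        print(n,nm,len(Q),rect(Q),"z",np.round(np.percentile(Q[:,2],[5,50,98])*1000),"med",np.round(Q.mean(0)*1000))
E
```

```text
scene key [428. 146.  75.]
scene blk [420. 149.  32.]
scene lock [ 509. -142.   91.]
scene b1 [527. -61. 159.]
scene b2 [ 499. -227.  137.]
scene book [435. 277.  17.]
scene folder [380. -40.   6.]
scene key 170 [array([431.3, 139.7]), array([10.6, 32.1]), np.float64(64.7)] z [40. 67. 78.] med [427. 143.  63.]
scene blk 462 [array([431.6, 139.1]), array([50.1, 52.6]), np.float64(62.0)] z [27. 31. 33.] med [428. 142.  31.]
scene deck 1346 [array([ 516.7, -150.4]), array([242.4,  78.1]), np.float64(80.0)] z [60. 66. 68.] med [ 510. -134.   65.]
scene cyl 237 [array([ 515.4, -148.9]), array([48.5, 47.4]), np.float64(25.8)] z [82. 89. 92.] med [ 514. -147.   88.]
scene b1 283 [array([527.8, -63.3]), array([27.2, 21.2]), np.float64(57.2)] z [104. 139. 162.] med [526. -61. 137.]
scene b2 169 [array([ 498.8, -230.1]), array([27.5, 21. ]), np.float64(43.0)] z [102. 124. 140.] med [ 497. -227.  123.]
scene book 7423 [array([441.2, 276.4]), array([149.9, 210.4]), np.float64(86.6)] z [15. 17. 19.] med [437. 276.  17.]
side key [430. 145.  59.]
side blk [430. 164.  30.]
side lock [ 506. -136.   
[... 227 characters left out ...]
side blk 269 [array([430.9, 140.9]), array([52.3, 50.6]), np.float64(62.3)] z [25. 29. 33.] med [431. 150.  29.]
side deck 607 [array([ 516.5, -148.8]), array([242.3,  76.3]), np.float64(79.9)] z [60. 64. 68.] med [ 513. -116.   64.]
side cyl 95 [array([ 508.7, -148. ]), array([34.1, 49.7]), np.float64(3.6)] z [81. 87. 90.] med [ 510. -144.   86.]
side b1 227 [array([528.4, -62.2]), array([29.1, 22.1]), np.float64(36.7)] z [104. 136. 160.] med [529. -57. 134.]
side b2 117 [array([ 500.7, -225.1]), array([28.1, 18.8]), np.float64(1.2)] z [102. 119. 137.] med [ 500. -224.  120.]
side book 5772 [array([442.4, 279.6]), array([149.3, 206.2]), np.float64(87.1)] z [13. 15. 17.] med [439. 285.  15.]
```

Call:
step_arm(plan=[[0, 0, 0, -1, 1], [0, 0, 0, -1, 1], [0, 0, 0, -1, 1], [0, 0, 0, -1, 1], [0, 0, 0, -1, 1], [0, 0, 0, -1, 1], [0, 0, 0, -1, 1], [0, 0, 0, -1, 1], [0, 0, 0, -1, 1], [0, 0, 0, -1, 1], [0, 0, 0, -1, 1], [0, 0, 0, -1, 1]])

```text
time: 1.1
position: [0.1499, -0.4766, 0.2308]
orientation: [-2.446, -1.97, -0.001]
contact_force: [-0.3, 0.5, -1.1]
finger_gap: 1.003
grasp_force: 0.0
```

Call:
step_arm(plan=[[0, 0, 0, -1, 1], [0, 0, 0, -1, 1], [0, 0, 0, -1, 1], [0, 0, 0, -1, 1], [0, 0, 0, -1, 1], [0, 0, 0, -1, 1], [0, 0, 0, -1, 1], [0, 0, 0, -1, 1], [0, 0, 0, -1, 1], [0, 0, 0, -1, 1], [0, 0, 0, -1, 1], [0, 0, 0, -1, 1]])

```text
time: 2.1
position: [0.1499, -0.4766, 0.2308]
orientation: [-1.133, -2.929, -0.002]
contact_force: [-1.2, -0.2, 0.1]
finger_gap: 1.002
grasp_force: 0.0
```

Call:
step_arm(plan=[[0, 0, 0, -1, 1], [0, 0, 0, -1, 1], [0, 0, 0, -1, 1], [0, 0, 0, -0.4, 1]])

```text
time: 2.43
position: [0.1499, -0.4766, 0.2308]
orientation: [-0.689, -3.064, -0.002]
contact_force: [0.8, -0.9, -0.7]
finger_gap: 1.0
grasp_force: 0.0
```

```bash
cat >> h.py <<'E'
from scipy.spatial.transform import Rotation as R
def go(x,y,z,yaw=None):
    "units of shift in present tool axes to TCP target (mm), and turn units (after shift) to yaw of tool y (deg)"
    from cell import state
    s=state();r=R.from_rotvec(s["orientation"]);M=r.as_matrix()
    d=M.T@(np.array([x,y,z])/1000-s["position"])/.03
    yw=np.degrees(np.arctan2(M[1,1],M[0,1]))
    t=None if yaw is None else round(-((yaw-yw+180)%360-180)/5,2)
    print("t",round(s["time"],2),"pos",np.round(s["position"]*1000,1),"yaw",round(yw,2),"tilt",round(np.degrees(np.arccos(-M[2,2])),2),"q",np.round(s["qpos"],3),"units",np.round(d,2),"turn",t,"gap",round(s["finger_gap"],3),"F",np.round(s["contact_force"],1),"T",np.round(s["wrist_torque"],2),"g",round(s["grasp_force"],1))
E
python3 -c "
from h import *
go(431,140,160,64.7)"
```

```text
t 2.43 pos [ 149.9 -476.6  230.8] yaw 64.66 tilt 0.07 q [-1.266  0.241  0.004  1.335 -0.    -0.824] units [ 0.32 22.58  2.38] turn -0.01 gap 1.0 F [ 0.8 -0.9 -0.7] T [-0.03  0.03  0.02] g 0.0
```

Call:
step_arm(plan=[[0, 0.94, 0, 0, 1], [0, 0.94, 0, 0, 1], [0, 0.94, 0, 0, 1], [0, 0.94, 0, 0, 1], [0, 0.94, 0, 0, 1], [0, 0.94, 0, 0, 1], [0, 0.94, 0, 0, 1], [0, 0.94, 0, 0, 1], [0, 0.94, 0, 0, 1], [0, 0.94, 0, 0, 1], [0, 0.94, 0, 0, 1], [0, 0.94, 0, 0, 1]])

```text
time: 3.43
position: [0.2959, -0.1702, 0.2311]
orientation: [-0.695, -3.063, -0.0]
contact_force: [0.5, 0.1, -0.7]
finger_gap: 0.996
grasp_force: 0.0
```

Call:
step_arm(plan=[[0, 0.94, 0, 0, 1], [0, 0.94, 0, 0, 1], [0, 0.94, 0, 0, 1], [0, 0.94, 0, 0, 1], [0, 0.94, 0, 0, 1], [0, 0.94, 0, 0, 1], [0, 0.94, 0, 0, 1], [0, 0.94, 0, 0, 1], [0, 0.94, 0, 0, 1], [0.16, 0.94, 0.4, 0, 1], [0.16, 0.94, 0.4, 0, 1], [0, 0, 0.4, 0, 1]])

```text
time: 4.43
position: [0.4224, 0.1165, 0.1946]
orientation: [0.687, 3.065, 0.004]
contact_force: [0.4, -0.4, -0.2]
finger_gap: 1.005
grasp_force: 0.0
```

```bash
python3 - <<'E'
from h import *
from cell import *
go(431,140,160,64.7)
d=snapshot("wrist");print({k:np.round(v,4).tolist() for k,v in d.items() if k not in("img","depth")},(d["depth"]>0).mean() if "depth" in d else 0)
cv2.imwrite("pics/w1.png",d["img"][:,:,::-1]);s=state();np.savez("pics/w1.npz",pos=s["position"],ori=s["orientation"],**d)
E
```

```text
t 4.43 pos [422.4 116.5 194.6] yaw 64.74 tilt 0.15 q [ 0.268  0.138 -0.22   1.211  0.002  0.709] units [0.08 0.83 1.16] turn 0.01 gap 1.005 F [ 0.4 -0.4 -0.2] T [0.02 0.01 0.03] g 0.0
{'camera_matrix': [[309.7069, 0.0, 321.1892], [0.0, 309.7069, 196.4782], [0.0, 0.0, 1.0]], 'hand_eye': [[0.0008, -0.9569, -0.2906, 0.0737], [1.0, 0.0008, 0.0001, -0.0006], [0.0001, -0.2906, 0.9569, -0.1434], [0.0, 0.0, 0.0, 1.0]]} 0.993125
```

View pics/w1.png

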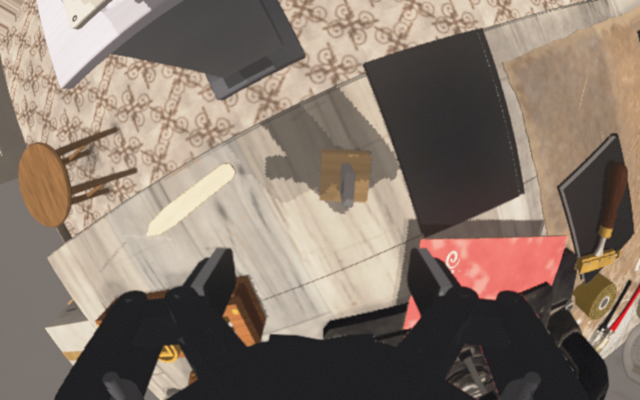

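The wrist view shows the key at (346,185) in its block at (345,175), between the open fingers.

Call:
step_arm(plan=[[0, 0, 0, 0, 1], [0, 0, 0, 0, 1], [0, 0, 0, 0, 1], [0, 0, 0, 0, 1]])

```text
time: 4.82
position: [0.4214, 0.1118, 0.1962]
orientation: [0.696, 3.062, 0.001]
contact_force: [-0.4, 0.2, 1.1]
finger_gap: 1.0
grasp_force: 0.0
```

```bash
cat >> h.py <<'E'
def wcloud(d,s):
    K=d["camera_matrix"];z=d["depth"].astype(float);h,w=z.shape;v,u=np.mgrid[:h,:w]
    a=(u-K[0,2])/K[0,0];b=(v-K[1,2])/K[1,1];th=np.hypot(a,b)+1e-9
    k=np.tan(np.minimum(th,1.4))/th
    p=np.stack([a*k*z,b*k*z,z],-1);H=d["hand_eye"];p=p@H[:3,:3].T+H[:3,3]
    return p@R.from_rotvec(s["orientation"]).as_matrix().T+s["position"], p
def near(P,c,rad,zl,zh):
    return (np.hypot(P[...,0]-c[0]/1000,P[...,1]-c[1]/1000)<rad/1000)&(P[...,2]>zl/1000)&(P[...,2]<zh/1000)
E
python3 - <<'E'
from h import *
from cell import *
go(431,140,160,64.7)
s=state();d=snapshot("wrist");P,_=wcloud(d,s)
for nm,a in dict(key=(45,40,90),top=(45,68,90),blk=(50,24,36),bench=(120,-10,10)).items():
    m=near(P,(431,140),*a);Q=P[m];print(nm,len(Q),rect(Q) if len(Q) else 0,np.round(Q.mean(0)*1000,1),np.round(np.percentile(Q[:,2]*1000,[2,50,98]),1))
E
```

```text
t 4.82 pos [421.4 111.8 196.2] yaw 64.38 tilt 0.09 q [ 0.259  0.133 -0.222  1.214 -0.     0.707] units [0.12 0.98 1.21] turn -0.06 gap 1.0 F [-0.4  0.2  1.1] T [-0.06 -0.04 -0.04] g 0.0
key 565 [array([432.1, 138. ]), array([11.1, 32.8]), np.float64(61.5)] [429.3 138.3  71. ] [42.9 76.1 78.1]
top 438 [array([432.2, 138. ]), array([11.1, 32.7]), np.float64(61.5)] [430.8 138.1  75.9] [69.9 76.4 78.2]
blk 1832 [array([432.3, 138.1]), array([50.7, 50.8]), np.float64(62.5)] [429.5 138.6  30.7] [27.7 30.8 32.4]
bench 21734 [array([438.7, 111.5]), array([183.4, 221. ]), np.float64(86.8)] [433.4 118.5   0.9] [-0.8  0.9  2.7]
```

Call:
step_arm(plan=[[0.06, 0.5, 0, 0, 0.6], [0, 0.45, 0, 0, 0.6], [0, 0, 0, 0.48, 0.6], [0, 0, 0.5, 0, 0.6], [0, 0, 0.5, 0, 0.6], [0, 0, 0.5, 0, 0.6], [0, 0, 0.5, 0, 0.6], [0, 0, 0.5, 0, 0.6], [0, 0, 0.5, 0, 0.6], [0, 0, 0.5, 0, 0.6], [0, 0, 0, 0, 0.6], [0, 0, 0, 0, 0.6]])

```text
time: 5.87
position: [0.4314, 0.1389, 0.0901]
orientation: [-0.758, -3.047, 0.001]
contact_force: [0.4, -0.4, 0.2]
finger_gap: 0.6
grasp_force: 0.0
```

```bash
python3 - <<'E'
from h import *
from cell import *
go(432,138.2,40,62)
s=state();d=snapshot("wrist");P,p=wcloud(d,s)
for nm,a in dict(key=(45,40,90),top=(45,70,90)).items():
    m=near(P,(432,138),*a);Q=P[m];print(nm,len(Q),rect(Q) if len(Q) else 0,rect(p[m]))
# obstacles near finger strip, tool frame
m=(abs(p[...,1])<.08)&(abs(p[...,0])<.03)&(P[...,2]>.02)&(P[...,2]<.09)
q=p[m];print(np.histogram(q[:,1],bins=np.arange(-.08,.081,.01)))
E
```

```text
t 5.87 pos [431.4 138.9  90.1] yaw 62.06 tilt 0.08 q [ 0.311  0.269 -0.353  0.951  0.     0.799] units [-0.03 -0.01  1.67] turn 0.01 gap 0.6 F [ 0.4 -0.4  0.2] T [0.02 0.05 0.  ] g 0.0
key 1213 [array([431.6, 138.3]), array([ 9.9, 32.1]), np.float64(62.2)] [array([-0.4, -0.4]), array([ 9.9, 32.1]), np.float64(89.8)]
top 963 [array([431.7, 138.2]), array([ 9.9, 31.9]), np.float64(62.6)] [array([-0.6, -0.5]), array([ 9.9, 31.8]), np.float64(89.5)]
(array([   0,    0,    0,    0,    0,  540, 1021, 1241, 1136, 1018,  475,
          0,    0,    0,    0,    0]), array([-8.00000000e-02, -7.00000000e-02, -6.00000000e-02, -5.00000000e-02,
       -4.00000000e-02, -3.00000000e-02, -2.00000000e-02, -1.00000000e-02,
       -4.16333634e-17,  1.00000000e-02,  2.00000000e-02,  3.00000000e-02,
        4.00000000e-02,  5.00000000e-02,  6.00000000e-02,  7.00000000e-02,
        8.00000000e-02]))
```

Call:
step_arm(plan=[[-0.02, -0.015, 0.45, 0, 0.6], [0, 0, 0.45, 0, 0.6], [0, 0, 0.45, 0, 0.6], [0, 0, 0.3, 0, 0.6], [0, 0, 0, 0, 0.6], [0, 0, 0, 0, 0], [0, 0, 0, 0, 0], [0, 0, 0, 0, 0], [0, 0, 0, 0, 0], [0, 0, 0, 0, 0], [0, 0, 0, 0, 0], [0, 0, 0, 0, 0]], grip_force=70)

```text
time: 6.92
position: [0.4329, 0.1385, 0.0418]
orientation: [0.758, 3.047, 0.002]
contact_force: [-0.9, -1.1, 5.3]
finger_gap: 0.111
grasp_force: 68.3
```

```bash
python3 -c "
from h import *
go(432,138.2,200,62)"
```

```text
t 6.92 pos [432.9 138.5  41.8] yaw 62.06 tilt 0.13 q [ 0.31   0.333 -0.415  0.821  0.     0.797] units [ 0.01 -0.02 -5.27] turn 0.01 gap 0.111 F [-0.9 -1.1  5.3] T [-0.04  0.13  0.03] g 68.3
```

Call:
step_arm(plan=[[0, 0, -0.3, 0, 0], [0, 0, -0.5, 0, 0], [0, 0, -0.6, 0, 0], [0, 0, -0.6, 0, 0], [0, 0, -0.7, 0, 0], [0, 0, -0.7, 0, 0], [0, 0, -0.7, 0, 0], [0, 0, -0.7, 0, 0], [0, 0, -0.7, 0, 0], [0, 0, -0.7, 0, 0], [0, 0, 0, 0.4, 0], [0, 0, 0, 1, 0]])

```text
time: 7.92
position: [0.4326, 0.1385, 0.2288]
orientation: [0.946, 2.993, 0.003]
contact_force: [0.5, 0.1, -0.8]
finger_gap: 0.106
grasp_force: 69.0
```

Call:
step_arm(plan=[[0, 0, 0, 1, 0], [0, 0, 0, 1, 0], [0, 0, 0, 1, 0], [0, 0, 0, 1, 0], [0, 0, 0, 1, 0], [0, 0, 0, 1, 0], [0, 0, 0, 1, 0], [0, 0, 0, 1, 0], [0, 0, 0, 1, 0], [0, 0, 0, 1, 0], [0, 0, 0, 1, 0], [0, 0, 0, 1, 0]])

```text
time: 8.92
position: [0.4315, 0.1381, 0.227]
orientation: [-2.319, -2.119, 0.001]
contact_force: [-0.7, 0.5, -0.8]
finger_gap: 0.104
grasp_force: 69.0
```

Call:
step_arm(plan=[[0, 0, 0, 1, 0], [0, 0, 0, 0, 0], [0, 0, 0, 0, 0]])

```text
time: 9.17
position: [0.4317, 0.1381, 0.227]
orientation: [-2.403, -2.023, 0.001]
contact_force: [-0.5, 0.2, -0.8]
finger_gap: 0.106
grasp_force: 69.0
```

```bash
python3 -c "
from h import *
go(516,-149,230,-10)"
```

```text
t 9.17 pos [431.7 138.1 227. ] yaw -9.81 tilt 0.02 q [ 0.31   0.151 -0.119  1.302 -0.     2.052] units [-8.95  4.4  -0.1 ] turn 0.04 gap 0.106 F [-0.5  0.2 -0.8] T [ 0.   -0.01 -0.05] g 69.0
```

Call:
step_arm(plan=[[-0.4, 0.2, 0, 0, 0], [-0.8, 0.4, 0, 0, 0], [-0.8, 0.4, 0, 0, 0], [-0.8, 0.4, 0, 0, 0], [-0.8, 0.4, 0, 0, 0], [-0.8, 0.4, 0, 0, 0], [-0.8, 0.4, 0, 0, 0], [-0.8, 0.4, 0, 0, 0], [-0.8, 0.4, 0, 0, 0], [-0.8, 0.4, 0, 0, 0], [-0.8, 0.4, 0, 0, 0], [-0.55, 0.2, 0, 0, 0]])

```text
time: 10.17
position: [0.5162, -0.1513, 0.2267]
orientation: [2.404, 2.021, -0.0]
contact_force: [-0.2, 0.4, -1.2]
finger_gap: 0.104
grasp_force: 69.0
```

Call:
step_arm(plan=[[0, 0, 0, 0, 0], [0, 0, 0, 0, 0], [0, 0, 0, 0, 0], [0, 0, 0, 0, 0]])

```text
time: 10.5
position: [0.5153, -0.1481, 0.2268]
orientation: [-2.403, -2.022, 0.0]
contact_force: [-0.5, 0.8, -0.8]
finger_gap: 0.106
grasp_force: 69.0
```

```bash
python3 - <<'E'
from h import *
from cell import *
go(516,-149,230,-10)
s=state();d=snapshot("wrist");P,p=wcloud(d,s)
cv2.imwrite("pics/w2.png",d["img"][:,:,::-1]);np.savez("pics/w2.npz",pos=s["position"],ori=s["orientation"],**d)
for nm,c,a in (("deck",(516,-149),(150,58,72)),("cyl",(516,-149),(40,80,98)),("b1",(531,-66),(30,100,170)),("b2",(502,-233),(30,100,150))):
    m=near(P,c,*a);Q=P[m]
    if len(Q):print(nm,len(Q),rect(Q),np.round(Q.mean(0)*1000,1),np.round(np.percentile(Q[:,2]*1000,[2,50,98]),1))
d=snapshot("scene");cv2.imwrite("pics/s2.png",cv2.resize(d["img"][120:280,280:480,::-1],(800,640))[:600]);P=cloud(d);np.savez("pics/s2.npz",**d)
E
```

```text
t 10.5 pos [ 515.3 -148.1  226.8] yaw -9.84 tilt 0.03 q [-0.28   0.315  0.094  1.35   0.     1.463] units [-0.03  0.03 -0.11] turn 0.03 gap 0.106 F [-0.5  0.8 -0.8] T [-0.03 -0.02 -0.01] g 69.0
deck 9324 [array([ 521.6, -129.7]), array([195. ,  74.7]), np.float64(80.0)] [ 523.2 -119.9   65.8] [64.2 65.8 67.8]
cyl 1483 [array([ 518.1, -151.6]), array([50.1, 48.4]), np.float64(79.1)] [ 517.8 -151.    88.9] [81.6 89.4 91.8]
b1 1324 [array([531.9, -68.1]), array([29.5, 29.4]), np.float64(80.1)] [531.8 -68.6 156.9] [142.9 158.3 162.9]
```

View pics/w2.png

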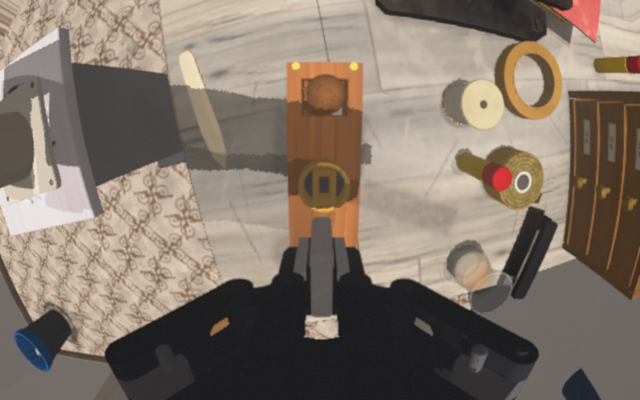

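The wrist view shows the lock cylinder at (325,186) with its slot, the key hanging at (320,240), and the long tool's butt at (325,94). The key is roughly aligned with the slot.

```bash
python3 - <<'E'
from h import *
f=np.load("pics/w2.npz");d=dict(f);s=dict(position=d["pos"],orientation=d["ori"]);P,p=wcloud(d,s)
m=(abs(p[...,1])<.02)&(abs(p[...,0])<.03)&(p[...,2]<.045)&(p[...,2]>-.06)
v,u=np.where(m);print(u.min(),u.max(),v.min(),v.max())
for v0 in range(210,345,6):
    r=np.where(m[v0])[0]
    if len(r): print(v0,r.min(),r.max(),np.round(p[v0,(r.min()+r.max())//2]*1000,1),np.round(p[v0,r.min()+1]*1000,1),np.round(p[v0,r.max()-1]*1000,1))
# slot
img=d["img"];print(img[186,300:352].sum(-1).tolist());print(img[160:214,325].sum(-1).tolist())
cv2.imwrite("pics/w2c.png",cv2.resize(img[155:350,270:380,::-1],None,fx=4,fy=3,interpolation=cv2.INTER_CUBIC)[:600])
# rim of cylinder
c=near(P,(517.5,-151.5),40,85,95);(x,y),r=cv2.minEnclosingCircle((P[c][:,:2]*1000).astype(np.float32));print("circ",x,y,r)
E
```

```text
266 377 217 336
222 312 330 [15.5  0.   2.5] [15.3 -4.   2.9] [15.2  4.1  3.2]
228 312 330 [15.9  0.  -6.5] [15.2 -3.8 -4.7] [15.2  3.9 -4.8]
234 311 332 [ 15.9   0.  -13.5] [ 15.2  -4.1 -11.9] [14.   4.7 -9.2]
240 299 344 [ 15.8   0.  -19.8] [  9.9 -10.1  -7.3] [10.4 10.6 -8.2]
246 288 354 [ 15.6   0.  -25.5] [  6.4 -15.7  -6.7] [ 7.  15.6 -8. ]
252 283 359 [ 15.8   0.  -31.3] [  6.6 -17.4 -13.7] [  6.7  17.4 -13.9]
258 282 360 [ 15.1   0.  -35.2] [  6.3 -17.2 -19.2] [  6.2  17.3 -19. ]
264 280 363 [ 12.1   0.  -34.7] [  6.6 -17.4 -25.2] [  6.6  17.9 -25.3]
270 279 364 [  8.7   0.  -33.7] [  5.8 -17.5 -29.1] [  6.5  17.7 -30.4]
276 273 369 [  6.2   0.  -34.4] [ 11.5 -17.8 -43.4] [ 11.8  17.7 -43.9]
282 272 371 [  3.6   0.  -35. ] [ 10.9 -17.7 -46.7] [ 11.4  18.  -47.6]
288 270 373 [  1.    0.  -35.5] [ 11.3 -17.8 -51.5] [ 11.4  18.1 -51.6]
294 268 374 [ -2.    0.  -35.6] [ 11.5 -17.9 -55.5] [ 12.2  17.7 -56.4]
300 266 377 [ -6.3   0.  -34. ] [ 11.6 -18.  -59.2] [ 11.5  18.4 -59.2]
306 302 341 [ -8.8   0.  -35. ] [  1.4  -6.8 -48.6] [  8.2   6.5 -57.5]
312 302 340 [-12.    0.  -35.2]
[... 295 characters left out ...]
  7.3 -52.1]
336 303 339 [-1.0627e+03  1.0000e+00  1.0890e+03] [ -8.   -6.3 -55.4] [-1058.2    89.6  1083. ]
[243, 248, 235, 231, 208, 181, 167, 172, 172, 166, 174, 182, 210, 237, 249, 249, 249, 243, 232, 201, 179, 174, 170, 168, 172, 167, 169, 176, 185, 226, 244, 243, 253, 260, 252, 235, 204, 178, 175, 172, 173, 176, 184, 203, 226, 236, 244, 251, 251, 241, 232, 216]
[234, 234, 274, 331, 339, 312, 277, 245, 237, 236, 241, 250, 252, 256, 249, 244, 219, 189, 174, 174, 168, 173, 171, 168, 172, 171, 167, 171, 170, 169, 172, 177, 192, 222, 239, 232, 234, 234, 236, 244, 249, 249, 251, 252, 251, 241, 238, 261, 372, 493, 494, 445, 393, 370]
circ 517.34814453125 -151.77288818359375 25.422698974609375
```

View pics/w2c.png

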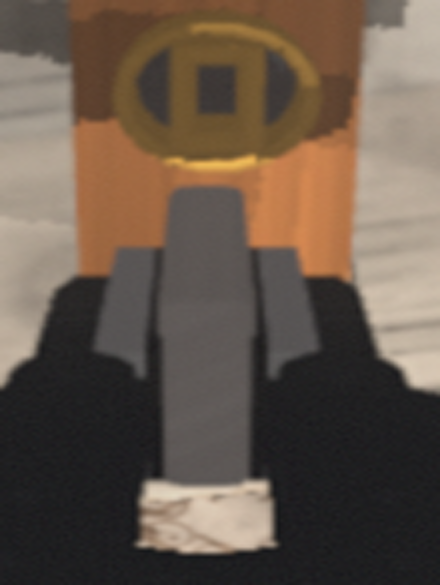

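The close-up shows the slot as a dark rectangle centred at about wrist pixel (324.4,184.5), with the key directly below it and held straight between the pads.

```bash
cat >> h.py <<'E'
def wray(d,s,u,v,z):
    K=d["camera_matrix"];a=np.array([(u-K[0,2])/K[0,0],(v-K[1,2])/K[1,1]]);t=np.hypot(*a)
    r=np.r_[a/t*np.sin(t),np.cos(t)];M=R.from_rotvec(s["orientation"]).as_matrix();H=d["hand_eye"]
    r=M@H[:3,:3]@r;o=M@H[:3,3]+s["position"];return o+r*(z-o[2])/r[2]
E
python3 - <<'E'
from h import *
d=dict(np.load("pics/w2.npz"));s=dict(position=d["pos"],orientation=d["ori"])
for u,v in((324.4,184.5),(319.5,184.5),(329,184.5),(324.4,176.5),(324.4,192.7)):print(np.round(wray(d,s,u,v,.09)*1000,1))
P,p=wcloud(d,s);print(np.round(P[184,316]*1000,1))
go(517.3,-151.6,130,-10)
E
```

```text
[ 518.5 -148.6   90. ]
[ 514.  -147.8   90. ]
[ 522.7 -149.3   90. ]
[ 519.8 -141.    90. ]
[ 517.2 -156.5   90. ]
[ 510.9 -146.5   91. ]
t 10.6 pos [ 515.5 -148.   227. ] yaw -9.83 tilt 0.01 q [-0.28   0.315  0.094  1.35   0.     1.463] units [-0.11  0.08  3.23] turn 0.03 gap 0.109 F [-0.2 -0.9 -0.4] T [ 0.02  0.03 -0.01] g 69.0
```

Call:
step_arm(plan=[[-0.1, 0.09, 0, 0.03, 0], [0, 0, 0.4, 0, 0], [0, 0, 0.5, 0, 0], [0, 0, 0.5, 0, 0], [0, 0, 0.5, 0, 0], [0, 0, 0.5, 0, 0], [0, 0, 0.4, 0, 0], [0, 0, 0.3, 0, 0], [0, 0, 0.1, 0, 0], [0, 0, 0, 0, 0], [0, 0, 0, 0, 0], [0, 0, 0, 0, 0]])

```text
time: 11.6
position: [0.5185, -0.1526, 0.1318]
orientation: [2.407, 2.017, 0.002]
contact_force: [0.5, -0.3, -0.7]
finger_gap: 0.107
grasp_force: 69.0
```

```bash
python3 - <<'E'
from h import *
from cell import *
go(517.7,-151.5,102,-10)
E
```

```text
t 11.6 pos [ 518.5 -152.6  131.8] yaw -10.08 tilt 0.1 q [-0.286  0.381 -0.066  1.122  0.     1.461] units [ 0.03 -0.04  0.99] turn -0.02 gap 0.107 F [ 0.5 -0.3 -0.7] T [0.04 0.   0.02] g 69.0
```

Call:
step_arm(plan=[[0.02, -0.03, 0.1, 0, 0], [0, 0, 0.12, 0, 0], [0, 0, 0.12, 0, 0], [0, 0, 0.12, 0, 0], [0, 0, 0.12, 0, 0], [0, 0, 0, 0, 0], [0, 0, 0, 0, 0]])

```text
time: 12.18
position: [0.5167, -0.1516, 0.1129]
orientation: [-2.407, -2.017, 0.001]
contact_force: [0.8, -0.0, -0.1]
finger_gap: 0.105
grasp_force: 69.0
```

```bash
python3 - <<'E'
from h import *
from cell import *
go(517.7,-151.5,102,-10)
E
```

```text
t 12.18 pos [ 516.7 -151.6  112.9] yaw -10.09 tilt 0.06 q [-0.285  0.396 -0.097  1.079  0.     1.461] units [0.01 0.03 0.36] turn -0.02 gap 0.105 F [ 0.8 -0.  -0.1] T [ 0.06  0.   -0.01] g 69.0
```

Call:
step_arm(plan=[[0, 0, 0.12, 0, 0], [0, 0, 0.12, 0, 0], [0, 0, 0.12, 0, 0], [0, 0, 0.06, 0, 0], [0, 0, 0, 0, 0], [0, 0, 0, 0, 0]])

```text
time: 12.68
position: [0.5172, -0.1517, 0.1018]
orientation: [2.407, 2.017, 0.001]
contact_force: [-1.7, -0.2, 6.3]
finger_gap: 0.111
grasp_force: 70.1
```

```bash
python3 - <<'E'
from h import *
from cell import *
go(517.7,-151.5,102,-10)
E
```

```text
t 12.68 pos [ 517.2 -151.7  101.8] yaw -10.09 tilt 0.06 q [-0.285  0.406 -0.113  1.051 -0.     1.461] units [ 0.01  0.02 -0.01] turn -0.02 gap 0.111 F [-1.7 -0.2  6.3] T [ 0.11  0.5  -0.01] g 70.1
```

Call:
step_arm(plan=[[0, 0, 0, 0, 0], [0, 0, 0, 0.5, 0], [0, 0, 0, 0.8, 0], [0, 0, 0, 0.8, 0], [0, 0, 0, 0.8, 0], [0, 0, 0, 0.8, 0], [0, 0, 0, 0.8, 0], [0, 0, 0, 0.8, 0], [0, 0, 0, 0.8, 0], [0, 0, 0, 0.8, 0], [0, 0, 0, 0.8, 0], [0, 0, 0, 0.8, 0]], grip_force=110)

```text
time: 13.68
position: [0.5173, -0.1519, 0.1019]
orientation: [2.976, 1.002, 0.002]
contact_force: [-2.2, 0.3, 7.1]
finger_gap: 0.099
grasp_force: 107.3
```

```bash
python3 - <<'E'
from h import *
from cell import *
go(517.7,-151.5,102,-103)
E
```

```text
t 13.68 pos [ 517.3 -151.9  101.9] yaw -52.77 tilt 0.08 q [-0.285  0.406 -0.113  1.051 -0.     2.206] units [ 0.02 -0.   -0.  ] turn 10.05 gap 0.099 F [-2.2  0.3  7.1] T [0.07 0.53 0.11] g 107.3
```

Call:
step_arm(plan=[[0, 0, 0, 0.9, 0], [0, 0, 0, 0.9, 0], [0, 0, 0, 0.9, 0], [0, 0, 0, 0.9, 0], [0, 0, 0, 0.9, 0], [0, 0, 0, 0.9, 0], [0, 0, 0, 0.9, 0], [0, 0, 0, 0.9, 0], [0, 0, 0, 0.9, 0], [0, 0, 0, 0.9, 0], [0, 0, 0, 0.9, 0], [0, 0, 0, 0.2, 0]])

```text
time: 14.68
position: [0.517, -0.1513, 0.1019]
orientation: [-3.12, 0.362, -0.001]
contact_force: [-3.2, 1.3, 6.9]
finger_gap: 0.099
grasp_force: 107.4
```

Call:
step_arm(plan=[[0, 0, 0, 0, 0], [0, 0, 0, 0, 0], [0, 0, 0, 0, 0]])

```text
time: 14.93
position: [0.517, -0.1514, 0.1019]
orientation: [-3.121, 0.358, -0.001]
contact_force: [-1.7, 1.5, 6.8]
finger_gap: 0.099
grasp_force: 107.5
```

```bash
python3 - <<'E'
from h import *
from cell import *
go(517.7,-151.5,102,-103)
E
```

```text
t 14.93 pos [ 517.  -151.4  101.9] yaw -103.08 tilt 0.05 q [-2.850e-01  4.060e-01 -1.130e-01  1.051e+00  1.000e-03  3.085e+00] units [ 0.02 -0.   -0.  ] turn -0.02 gap 0.099 F [-1.7  1.5  6.8] T [ 0.35  0.58 -0.05] g 107.5
```

Call:
step_arm(plan=[[0, 0, 0, 0, 0.4], [0, 0, 0, 0, 0.4], [0, 0, 0, 0, 0.4], [0, 0, 0, 0, 0.4], [0, 0, -0.3, 0, 0.4], [0, 0, -0.5, 0, 0.4], [0, 0, -0.6, 0, 0.4], [0, 0, -0.6, 0, 0.4], [0, 0, -0.6, 0, 0.4], [0, 0, -0.6, 0, 0.4], [0, 0, -0.6, 0, 0.4], [0, 0, 0, 0, 0.4]])

```text
time: 15.93
position: [0.5192, -0.1524, 0.2194]
orientation: [3.12, -0.358, 0.012]
contact_force: [1.0, -0.1, 1.1]
finger_gap: 0.397
grasp_force: 0.0
```

Call:
step_arm(plan=[[0, 0, 0, -1, 0.8], [0, 0, 0, -1, 0.8], [0, 0, 0, -1, 0.8], [0, 0, 0, -1, 0.8], [0, 0, 0, -1, 0.8], [0, 0, 0, -1, 0.8], [0, 0, 0, -1, 0.8], [0, 0, 0, -1, 0.8], [0, 0, 0, -1, 0.8], [0, 0, 0, -1, 0.8], [0, 0, 0, -1, 0.8], [0, 0, 0, -1, 0.8]])

```text
time: 16.93
position: [0.5167, -0.1516, 0.2142]
orientation: [-2.879, -1.257, 0.001]
contact_force: [-0.5, -0.4, 0.0]
finger_gap: 0.796
grasp_force: 0.0
```

```bash
python3 - <<'E'
from h import *
from cell import *
go(502.9,-235.4,210,80)
d=snapshot("scene");P=cloud(d);np.savez("pics/s3.npz",**d)
m=near(P,(517,-150),30,96,142);Q=P[m];print("bow",len(Q),rect(Q),np.round(np.percentile(Q[:,2]*1000,[2,98])))
cv2.imwrite("pics/s3.png",cv2.resize(d["img"][150:270,290:450,::-1],None,fx=4,fy=4,interpolation=cv2.INTER_CUBIC))
m=(P[...,2]>.12)&near(P,(441,278),260,120,600);Q=P[m];print("obst",rect(Q),np.round(np.percentile(Q,[0,50,100],axis=0)*1000))
E
```

```text
t 16.93 pos [ 516.7 -151.6  214.2] yaw -42.84 tilt 0.05 q [-0.285  0.325  0.075  1.322 -0.     2.033] units [-2.36  1.56  0.14] turn -24.57 gap 0.796 F [-0.5 -0.4  0. ] T [0.03 0.02 0.04] g 0.0
bow 182 [array([ 516.2, -150.7]), array([12.9, 34.1]), np.float64(75.2)] [ 97. 138.]
obst [array([638.9, 217.8]), array([101.7,  50.8]), np.float64(2.0)] [[588. 191. 257.]
 [602. 221. 287.]
 [690. 242. 307.]]
```

View pics/s3.png

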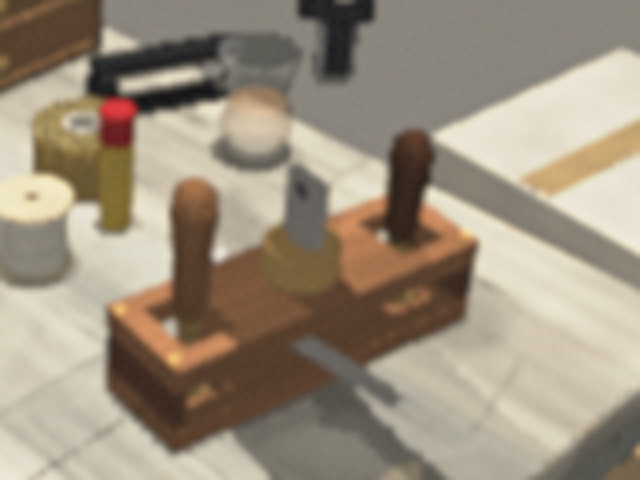

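The close-up shows the key standing in the lock, turned crosswise. One steel arm swung out on the robot's side near (345,370), and the short dark tool stands on the right at (408,185). The lock is open.

Call:
step_arm(plan=[[0, 0, 0, -1, 0.8], [0, 0, 0, -1, 0.8], [0, 0, 0, -1, 0.8], [0, 0, 0, -1, 0.8], [0, 0, 0, -1, 0.8], [0, 0, 0, -1, 0.8], [0, 0, 0, -1, 0.8], [0, 0, 0, -1, 0.8], [0, 0, 0, -1, 0.8], [0, 0, 0, -1, 0.8], [0, 0, 0, -1, 0.8], [0, 0, 0, -1, 0.8]])

```text
time: 17.98
position: [0.5168, -0.1516, 0.2143]
orientation: [-1.867, -2.526, 0.0]
contact_force: [-0.6, -0.3, -0.1]
finger_gap: 0.804
grasp_force: 0.0
```

Call:
step_arm(plan=[[0, 0, 0, -1, 0.8], [0, 0, 0, -1, 0.8], [0, 0, 0, -1, 0.8], [0, 0, 0, -1, 0.8], [0, 0, 0, -1, 0.8], [0, 0, 0, -1, 0.8], [0, 0, 0, -1, 0.8], [0, 0, 0, -1, 0.8], [0, 0, 0, -1, 0.8], [0, 0, 0, -1, 0.8], [0, 0, 0, -1, 0.8], [0, 0, 0, -1, 0.8]])

```text
time: 18.98
position: [0.5168, -0.1516, 0.2143]
orientation: [-0.354, -3.121, -0.0]
contact_force: [-0.3, -0.3, -0.5]
finger_gap: 0.802
grasp_force: 0.0
```

Call:
step_arm(plan=[[0, 0, 0, -0.57, 0.8], [-0.03, -0.4, 0, 0, 0.8], [0, -0.5, 0, 0, 0.8], [0, -0.5, 0, 0, 0.8], [0, -0.5, 0, 0, 0.8], [0, -0.5, 0, 0, 0.8], [0, -0.43, 0, 0, 0.8], [0, 0, 0, 0, 0.8], [0, 0, 0, 0, 0.8], [0, 0, 0, 0, 0.8]])

```text
time: 19.82
position: [0.5027, -0.2353, 0.2146]
orientation: [-0.282, -3.129, -0.001]
contact_force: [0.8, 0.3, 0.8]
finger_gap: 0.799
grasp_force: 0.0
```

```bash
python3 - <<'E'
from h import *
from cell import *
go(502.9,-235.4,93,80)
s=state();d=snapshot("wrist");P,p=wcloud(d,s)
m=near(P,(502,-234),35,100,150);Q=P[m];print(len(Q),rect(Q),rect(p[m]),np.round(np.percentile(Q[:,2]*1000,[2,50,98])))
m=(P[...,2]<.15)&(P[...,2]>.13)&near(P,(502,-234),50,130,150);print(rect(P[m]) if m.any() else 0)
E
```

```text
t 19.82 pos [ 502.7 -235.3  214.6] yaw 79.71 tilt 0.03 q [-0.438  0.358  0.123  1.337  0.    -0.258] units [-0.01 -0.    4.05] turn -0.06 gap 0.799 F [0.8 0.3 0.8] T [0.   0.   0.06] g 0.0
1174 [array([ 500.9, -235.1]), array([27.9, 27.6]), np.float64(37.4)] [array([ 1.8, -0.1]), array([27.6, 27.9]), np.float64(42.3)] [111. 135. 140.]
[array([ 502.2, -235.2]), array([24.8, 25.7]), np.float64(79.0)]
```

Call:
step_arm(plan=[[0, 0, 0.4, 0, 0.8], [0, 0, 0.6, 0, 0.8], [0, 0, 0.6, 0, 0.8], [0, 0, 0.6, 0, 0.8], [0, 0, 0.6, 0, 0.8], [0, 0, 0.6, 0, 0.8], [0, 0, 0.4, 0, 0.8], [0, 0, 0.25, 0, 0.8], [0, 0, 0, 0, 0.8], [0, 0, 0, 0, 0.8]])

```text
time: 20.7
position: [0.503, -0.235, 0.0934]
orientation: [-0.279, -3.129, -0.0]
contact_force: [0.7, -0.6, 0.1]
finger_gap: 0.798
grasp_force: 0.0
```

Call:
step_arm(plan=[[0, 0, 0, 0, 0], [0, 0, 0, 0, 0], [0, 0, 0, 0, 0], [0, 0, 0, 0, 0], [0, 0, 0, 0, 0], [0, 0, 0, 0, 0], [0, 0, 0, 0, 0]], grip_force=40)

```text
time: 21.28
position: [0.5036, -0.2357, 0.0944]
orientation: [0.28, 3.127, -0.001]
contact_force: [0.2, 0.1, 5.6]
finger_gap: 0.326
grasp_force: 39.5
```

```bash
python3 - <<'E'
from h import *
from cell import *
go(502.9,-235.4,195,80)
E
```

```text
t 21.28 pos [ 503.6 -235.7   94.4] yaw 79.77 tilt 0.13 q [-0.438  0.443 -0.076  1.05   0.    -0.259] units [ 0.02  0.   -3.35] turn -0.05 gap 0.326 F [0.2 0.1 5.6] T [0.16 0.06 0.1 ] g 39.5
```

Call:
step_arm(plan=[[0, 0, -0.1, 0, 0], [0, 0, -0.2, 0, 0], [0, 0, -0.3, 0, 0], [0, 0, -0.3, 0, 0], [0, 0, -0.3, 0, 0], [0, 0, -0.4, 0, 0], [0, 0, -0.4, 0, 0], [0, 0, -0.5, 0, 0], [0, 0, -0.5, 0, 0], [0, 0, -0.5, 0, 0], [0, 0, 0, 0, 0], [0, 0, 0, 0, 0]])

```text
time: 22.28
position: [0.5036, -0.2358, 0.1996]
orientation: [0.28, 3.126, -0.002]
contact_force: [-0.2, 0.5, -2.5]
finger_gap: 0.326
grasp_force: 39.5
```

```bash
python3 - <<'E'
from h import *
from cell import *
go(502.9,-235.4,195,80)
d=snapshot("scene");P=cloud(d);np.savez("pics/s4.npz",**d)
x=cv2.resize(d["img"][100:270,290:450,::-1],None,fx=3.5,fy=3.5,interpolation=cv2.INTER_CUBIC);cv2.imwrite("pics/s4.png",x)
m=near(P,(503,-235),25,60,160);print(np.round(np.percentile(P[m][:,2]*1000,[0,2,50]) if m.any() else 0))
# bench edge near the rack on the robot side, bench points at rack-y offsets
u=np.array([.985,-.174]);w=np.array([.174,.985]);q=P[...,:2]-np.array([.5177,-.1517])
a=q@u;b=q@w
for b0 in(-.12,-.1,-.085,-.07,-.055,-.04):
    k=(abs(b-b0)<.006)&(abs(P[...,2])<.012)&(a<-.03);print(b0,np.round(np.percentile(a[k]*1000,[0,2,98]),0) if k.any() else 0)
k=(abs(b)<.12)&(a<-.042)&(a>-.13)&(P[...,2]>.012)&(P[...,2]<.08);print("poking",np.round([a[k].min()*1e3,a[k].max()*1e3,b[k].min()*1e3,b[k].max()*1e3]) if k.any() else 0)
E
```

```text
t 22.28 pos [ 503.6 -235.8  199.6] yaw 79.76 tilt 0.17 q [-0.438  0.364  0.093  1.296 -0.    -0.259] units [0.02 0.01 0.15] turn -0.05 gap 0.326 F [-0.2  0.5 -2.5] T [ 0.01  0.01 -0.06] g 39.5
[ 60.  61. 121.]
-0.12 [-158. -157.  -38.]
-0.1 [-162. -161.  -37.]
-0.085 [-165. -163.  -37.]
-0.07 [-167. -166.  -37.]
-0.055 [-171. -169.  -37.]
-0.04 [-172. -171.  -37.]
poking [-97. -42.  -6.  16.]
```

View pics/s4.png

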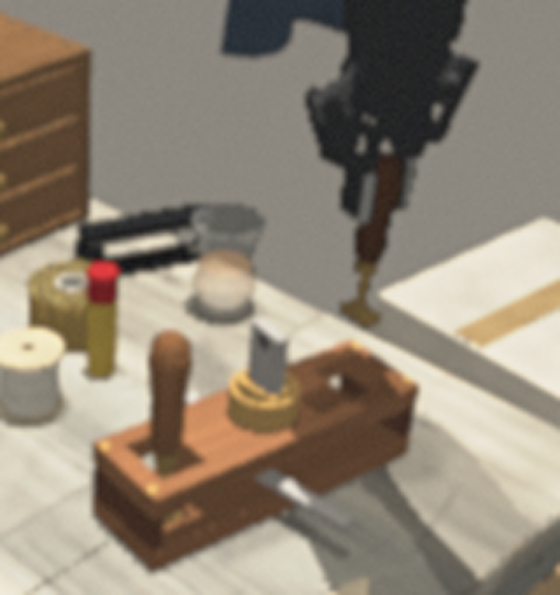

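The close-up shows the short tool hanging from the gripper, head at about scene pixel (393,188). It is clear of the rack, the key is in the lock and the long tool is still standing.

```bash
cat >> h.py <<'E'
def tool(img,P,c):
    "axis points of the held tool per depth cloud: brass/wood below fingers, in rack a,b,z"
    u=np.array([.985,-.174]);w=np.array([.174,.985])
    m=near(P,c,130,60,400)&(img[...,0].astype(int)-img[...,2]>25);Q=P[m]
    return m,Q
E
python3 - <<'E'
from h import *
d=dict(np.load("pics/s4.npz"));P=cloud(d);m,Q=tool(d["img"],P,(503,-235))
m2=m&(P[...,2]>.1)&near(P,(503,-235),70,100,260);Q=P[m2];O=np.array([.5177,-.1517])
for z in np.arange(.1,.25,.01):
    k=abs(Q[:,2]-z)<.005
    if k.sum()>2:
        q=np.median(Q[k],0)[:2]-O;print(round(z,2),k.sum(),np.round([q@[.985,-.174]*1e3,q@[.174,.985]*1e3]))
E
```

```text
0.12 41 [ -9. -81.]
0.13 17 [ -2. -82.]
0.14 11 [ -3. -82.]
0.15 7 [ -4. -83.]
0.16 19 [ -6. -79.]
0.17 6 [ -8. -77.]
0.19 6 [ -9. -78.]
0.2 3 [-10. -78.]
0.21 6 [-12. -78.]
0.22 8 [-12. -78.]
0.23 12 [-12. -79.]
0.24 7 [-11. -79.]
```

Call:
step_arm(plan=[[0.3, 0, 0, 0, 0], [0.5, 0, 0, 0, 0], [0.5, 0, 0, 0, 0], [0.5, 0, 0, 0, 0], [0.5, 0, 0, 0, 0], [0.5, 0, 0, 0, 0], [0.2, 0, 0, 0, 0], [0, 0, 0, 0, 0], [0, 0, 0, 0, 0]])

```text
time: 23.08
position: [0.4141, -0.2194, 0.1981]
orientation: [0.281, 3.129, 0.0]
contact_force: [0.4, -0.4, -1.1]
finger_gap: 0.324
grasp_force: 39.5
```

Call:
step_arm(plan=[[0, 0, 0.3, 0, 0], [0, 0, 0.5, 0, 0], [0, 0, 0.5, 0, 0], [0, 0, 0.5, 0, 0], [0, 0, 0.5, 0, 0], [0, 0, 0.4, 0, 0], [0, 0, 0.3, 0, 0], [0, 0, 0.1, 0, 0], [0, 0, 0, 0, 0]], grip_force=25)

```text
time: 23.83
position: [0.414, -0.2191, 0.1041]
orientation: [-0.28, -3.127, -0.001]
contact_force: [0.2, -0.6, -1.9]
finger_gap: 0.327
grasp_force: 39.5
```

Call:
step_arm(plan=[[-0.3, 0, 0, 0, 0], [-0.3, 0, 0, 0, 0], [-0.3, 0, 0, 0, 0], [-0.3, 0, 0, 0, 0], [-0.3, 0, 0, 0, 0], [-0.3, 0, 0, 0, 0], [-0.2, 0, 0, 0, 0], [0, 0, 0, 0, 0]])

```text
time: 24.5
position: [0.4742, -0.2302, 0.1051]
orientation: [-0.28, -3.129, 0.0]
contact_force: [-1.1, 0.4, 1.2]
finger_gap: 0.33
grasp_force: 39.3
```

```bash
python3 - <<'E'
from h import *
from cell import *
a=.025;b=-.085;O=np.array([.5177,-.1517])+a*np.array([.985,-.174])+b*np.array([.174,.985])
go(O[0]*1e3,O[1]*1e3,107,80)
E
```

```text
t 24.5 pos [ 474.2 -230.2  105.1] yaw 79.79 tilt 0.03 q [-0.452  0.382 -0.14   1.049 -0.    -0.274] units [-1.81  0.   -0.07] turn -0.04 gap 0.33 F [-1.1  0.4  1.2] T [-0.01  0.51  0.01] g 39.3
```

Call:
step_arm(plan=[[-0.2, 0, 0, 0, 0], [-0.2, 0, 0, 0, 0], [-0.2, 0, 0, 0, 0], [-0.2, 0, 0, 0, 0], [-0.2, 0, 0, 0, 0]])

```text
time: 24.92
position: [0.5036, -0.2355, 0.1054]
orientation: [0.28, 3.129, 0.0]
contact_force: [-2.6, 0.6, -1.4]
finger_gap: 0.326
grasp_force: 38.8
```

```bash
python3 - <<'E'
from h import *
from cell import *
a=.025;b=-.085;O=np.array([.5177,-.1517])+a*np.array([.985,-.174])+b*np.array([.174,.985])
go(O[0]*1e3,O[1]*1e3,107,80)
E
```

```text
t 24.92 pos [ 503.6 -235.5  105.4] yaw 79.76 tilt 0.03 q [-0.438  0.433 -0.059  1.078  0.    -0.259] units [-0.81  0.   -0.05] turn -0.05 gap 0.326 F [-2.6  0.6 -1.4] T [0.14 0.78 0.05] g 38.8
```

Call:
step_arm(plan=[[-0.2, 0, 0, 0, 0], [-0.2, 0, 0, 0, 0], [-0.2, 0, 0, 0, 0], [-0.2, 0, 0, 0, 0], [-0.2, 0, 0, 0, 0], [0, 0, 0, 0, 0], [0, 0, 0, 0, 0], [0, 0, 0, 0, 0]])

```text
time: 25.58
position: [0.5326, -0.2407, 0.1054]
orientation: [0.28, 3.129, 0.0]
contact_force: [-1.6, 0.3, -2.4]
finger_gap: 0.325
grasp_force: 38.4
```

```bash
python3 - <<'E'
from h import *
from cell import *
go(520,-238,107,80)
d=snapshot("scene");np.savez("pics/s5.npz",**d)
x=cv2.resize(d["img"][100:270,290:450,::-1],None,fx=3.5,fy=3.5,interpolation=cv2.INTER_CUBIC);cv2.imwrite("pics/s5.png",x)
E
```

```text
t 25.58 pos [ 532.6 -240.7  105.4] yaw 79.77 tilt 0.03 q [-0.425  0.485  0.025  1.11   0.    -0.246] units [ 0.43  0.01 -0.05] turn -0.05 gap 0.325 F [-1.6  0.3 -2.4] T [ 0.18  0.58 -0.01] g 38.4
```

View pics/s5.png

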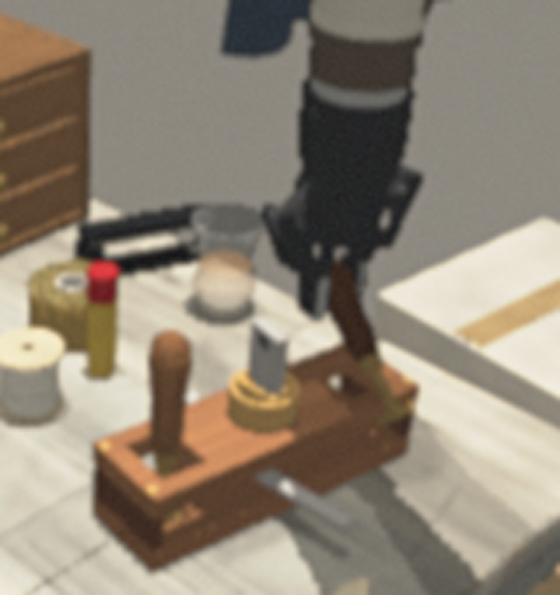

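The close-up shows the tool leaning in the grip over the rack's edge, head on the robot's side at (398,408). The key and long tool are undisturbed.

Call:
step_arm(plan=[[0, 0, 0, 0, 0], [0, 0, 0, 0, 0], [0, 0, 0, 0, 0], [0.3, 0, -0.1, 0, 0], [0.3, 0, -0.3, 0, 0], [0.3, 0, -0.5, 0, 0], [0.3, 0, -0.7, 0, 0], [0, 0, -0.7, 0, 0], [0, 0, -0.7, 0, 0], [0, 0, -0.7, 0, 0], [0, 0, -0.3, 0, 0], [0, 0, 0, 0, 0]], grip_force=80)

```text
time: 26.63
position: [0.4985, -0.2352, 0.2292]
orientation: [0.28, 3.121, -0.004]
contact_force: [0.3, 0.3, -1.8]
finger_gap: 0.312
grasp_force: 78.8
```

```bash
cat >> h.py <<'E'
def lean(d,P,s):
    "tool points below the fingers in the TCP frame: fit axis in x-z plane"
    M=R.from_rotvec(s["orientation"]).as_matrix();p=(P-s["position"])@M
    I=d["img"].astype(int)
    m=(abs(p[...,1])<.025)&(p[...,2]<.14)&(p[...,2]>-.05)&(abs(p[...,0])<.13)&(P[...,2]>.08)&(I[...,0]-I[...,2]>22)
    q=p[m]*1e3
    for lo in range(-40,120,10):
        k=(q[:,0]>lo)&(q[:,0]<=lo+10)
        if k.sum()>3: print(lo,k.sum(),np.round(np.median(q[k],0)),"z",np.round(np.percentile(q[k][:,2],[5,95])))
E
python3 - <<'E'
from h import *
from cell import *
go(441,202,225,0)
for n in("scene","side","wrist"):
    s=state();d=snapshot(n);P=wcloud(d,s)[0] if n=="wrist" else cloud(d);print(n);lean(d,P,s)
E
```

```text
t 26.63 pos [ 498.5 -235.2  229.2] yaw 79.76 tilt 0.47 q [-0.441  0.337  0.131  1.357  0.    -0.262] units [ 4.48 14.    0.08] turn 15.95 gap 0.312 F [ 0.3  0.3 -1.8] T [-0.03 -0.08  0.01] g 78.8
scene
0 12 [  8.   4. -37.] z [-39. -32.]
10 53 [ 15.   6. -26.] z [-35. -12.]
20 46 [ 24.   8. -14.] z [-23.  -6.]
30 39 [35.  7. -5.] z [-11.   5.]
40 46 [45.  7. 10.] z [-0. 21.]
50 34 [55.  4. 19.] z [13. 28.]
60 27 [66.  3. 34.] z [27. 55.]
70 28 [74.  8. 46.] z [38. 55.]
80 31 [86.  4. 38.] z [35. 44.]
side
10 19 [ 16.  12. -16.] z [-25.  -4.]
20 27 [25. 11. -8.] z [-17.   4.]
30 23 [35. 12.  3.] z [-5.  9.]
40 25 [45.  9. 14.] z [ 4. 24.]
50 25 [55.  7. 23.] z [14. 34.]
60 13 [66.  4. 38.] z [32. 49.]
70 20 [74.  8. 48.] z [41. 56.]
80 12 [85. 11. 41.] z [38. 45.]
wrist
-20 65 [-12.  -0. -37.] z [-40. -34.]
-10 1008 [ -4.  -1. -40.] z [-42. -35.]
0 1660 [  5.  -1. -37.] z [-41. -30.]
10 1865 [ 15.  -1. -28.] z [-35. -19.]
20 1453 [ 25.  -0. -16.] z [-23.  -7.]
30 1174 [35. -0. -5.] z [-11.   3.]
40 897 [44. -0.  5.] z [-1. 16.]
50 502 [54. -0. 17.] z [12. 27.]
60 358 [66. -0. 34.] z [28. 54.]
70 470 [75.  0. 41.] z [38. 48.]
80 420 [84. -0. 37.] z [35. 39.]
```

Call:
step_arm(plan=[[0, 0, -0.5, 0, 0], [0, 0, -0.5, 0, 0], [0.1, 0.3, 0, 0, 0], [0.2, 0.6, 0, 0, 0], [0.28, 0.87, 0, 0, 0], [0.28, 0.87, 0, 0, 0], [0.28, 0.87, 0, 0, 0], [0.28, 0.87, 0, 0, 0], [0.28, 0.87, 0, 0, 0], [0.28, 0.87, 0, 0, 0], [0.28, 0.87, 0, 0, 0], [0.28, 0.87, 0, 0, 0]])

```text
time: 27.78
position: [0.4622, 0.013, 0.2533]
orientation: [-0.28, -3.126, 0.0]
contact_force: [0.8, -0.2, -1.9]
finger_gap: 0.316
grasp_force: 78.9
```

Call:
step_arm(plan=[[0.28, 0.87, 0, 0, 0], [0.28, 0.87, 0, 0, 0], [0.28, 0.87, 0, 0, 0], [0.28, 0.87, 0, 0, 0], [0.28, 0.87, 0, 0, 0], [0.28, 0.87, 0, 0, 0], [0.2, 0.6, 0, 0, 0], [0.1, 0.3, 0, 0, 0], [0, 0, 0, 0, 0], [0, 0, 0, 0, 0], [0, 0, 0, 0, 0]])

```text
time: 28.7
position: [0.4377, 0.2015, 0.2547]
orientation: [-0.281, -3.128, 0.002]
contact_force: [-1.0, -0.5, -0.9]
finger_gap: 0.312
grasp_force: 79.0
```

Call:
step_arm(plan=[[0, 0, 0, 0.5, 0], [0, 0, 0, 1, 0], [0, 0, 0, 1, 0], [0, 0, 0, 1, 0], [0, 0, 0, 1, 0], [0, 0, 0, 1, 0], [0, 0, 0, 1, 0], [0, 0, 0, 1, 0], [0, 0, 0, 1, 0], [0, 0, 0, 1, 0], [0, 0, 0, 1, 0], [0, 0, 0, 1, 0]])

```text
time: 29.7
position: [0.4383, 0.2009, 0.2552]
orientation: [1.76, 2.602, -0.001]
contact_force: [-0.2, -0.3, -1.4]
finger_gap: 0.314
grasp_force: 79.0
```

Call:
step_arm(plan=[[0, 0, 0, 1, 0], [0, 0, 0, 1, 0], [0, 0, 0, 1, 0], [0, 0, 0, 1, 0], [0, 0, 0, 0.5, 0], [0, 0, 0, 0, 0], [0, 0, 0, 0, 0]])

```text
time: 30.28
position: [0.4382, 0.2013, 0.2553]
orientation: [2.227, 2.216, -0.0]
contact_force: [0.7, -0.1, -1.1]
finger_gap: 0.311
grasp_force: 79.0
```

```bash
python3 - <<'E'
from h import *
from cell import *
go(441,199,215,0)
E
```

```text
t 30.28 pos [438.2 201.3 255.3] yaw -0.28 tilt 0.02 q [ 0.431  0.196  0.011  1.385 -0.     2.007] units [-0.08  0.09  1.34] turn -0.06 gap 0.311 F [ 0.7 -0.1 -1.1] T [ 0.01 -0.03  0.04] g 79.0
```

Call:
step_arm(plan=[[-0.08, 0.09, 0.2, 0, 0], [0, 0, 0.3, 0, 0], [0, 0, 0.3, 0, 0], [0, 0, 0.3, 0, 0], [0, 0, 0.24, 0, 0], [0, 0, 0, 0, 0], [0, 0, 0, 0, 0], [0, 0, 0, 0, 0], [0, 0, 0, 0, 0], [0, 0, 0, 0, 0], [0, 0, 0, 0, 0]])

```text
time: 31.2
position: [0.441, 0.2003, 0.2156]
orientation: [2.226, 2.217, 0.002]
contact_force: [-0.6, 0.6, -2.1]
finger_gap: 0.311
grasp_force: 79.0
```

```bash
python3 - <<'E'
from h import *
from cell import *
go(441,199,215,0)
for n in("side","wrist"):
    s=state();d=snapshot(n);P=wcloud(d,s)[0] if n=="wrist" else cloud(d);print(n);lean(d,P,s)
    cv2.imwrite(f"pics/f_{n}.png",d["img"][:,:,::-1])
d=snapshot("scene");P=cloud(d)
m=near(P,(517,-150),30,96,142);Q=P[m];print("bow",rect(Q),np.round(np.percentile(Q[:,2]*1000,[2,98])))
m=near(P,(528,-62),30,100,170);Q=P[m];print("long",rect(Q),np.round(Q.mean(0)*1000),"was 526 -61 137")
E
```

```text
t 31.2 pos [441.  200.3 215.6] yaw -0.23 tilt 0.06 q [ 0.426  0.216 -0.068  1.286  0.     2.001] units [-0.04  0.    0.02] turn -0.05 gap 0.311 F [-0.6  0.6 -2.1] T [-0.03 -0.01 -0.  ] g 79.0
side
-10 19 [ -1.   5. -38.] z [-41. -33.]
0 81 [  6.   1. -36.] z [-40.  -9.]
10 113 [ 15.  -0. -27.] z [-35. -19.]
20 108 [ 25.  -1. -15.] z [-22.  -8.]
30 83 [35. -0. -5.] z [-10.   3.]
40 105 [46. -2.  7.] z [-1. 16.]
50 78 [55. -1. 20.] z [13. 28.]
60 31 [66. -0. 33.] z [28. 38.]
70 37 [73. -1. 42.] z [37. 61.]
80 55 [87. -0. 40.] z [37. 50.]
90 7 [90. -2. 40.] z [38. 41.]
wrist
-20 103 [-11.   1. -38.] z [-41. -35.]
-10 1120 [ -4.  -0. -40.] z [-42. -34.]
0 1762 [  6.  -0. -36.] z [-40. -28.]
10 1944 [ 15.  -0. -27.] z [-34. -16.]
20 1511 [ 25.  -0. -15.] z [-22.  -6.]
30 1193 [35.  0. -4.] z [-10.   3.]
40 888 [45.  0.  6.] z [-1. 16.]
50 478 [54.  0. 17.] z [13. 28.]
60 370 [66.  0. 35.] z [28. 54.]
70 473 [75.  0. 41.] z [38. 48.]
80 391 [84.  0. 37.] z [35. 39.]
bow [array([ 517.3, -149.9]), array([11.2, 34.8]), np.float64(82.1)] [ 97. 138.]
long [array([528.3, -63.5]), array([28.1, 21.6]), np.float64(57.5)] [526. -60. 137.] was 526 -61 137
```

View pics/f_side.png

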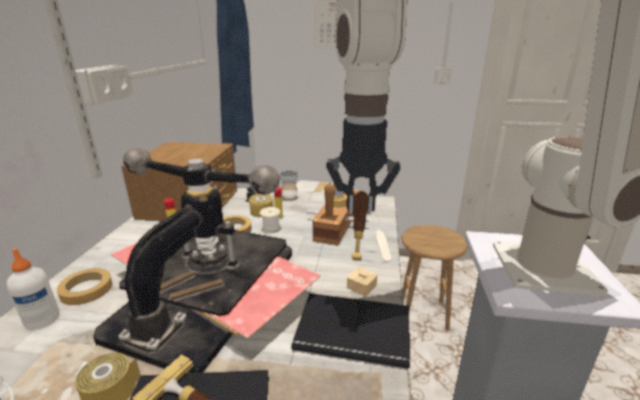

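The side view shows the tool leaning in the grip, head at (356,257) pointing over the book. The key block is empty and everything else is where it was.

```bash
python3 -c "
from cell import *
print(finish_job())"
```

```text
the job is handed in; nothing more can be done
None
```

I handed the job in, but no verdict came back. By my last measurements, the key is in the lock with the lock turned open (the key turned 93°, the lock at least about 80° by my estimate, short of the 86° stop), the long tool and book are where they were, and the short tool is held at about 41° with its head about 15 cm over the book.

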